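# Seat a label holder over the lip of the fume-hood shelf and hold it pressed home

### The job

Fit the loose label holder over the front lip of the raised steel shelf, directly in front of the cone-shaped flask: its tongue goes down behind the lip and its label side faces out, away from the glassware. Push it down until it is fully home on the lip, and finish still holding it there, pressed down firmly (about 10 N) so that the adhesive strip under its crown can take; do not let go. Leave the flask, bottle, jar and beaker where they stand.

Things in the scene. Friction and masses are not known exactly. Their poses are not given: they have to be found in the camera images.
- holder_center (a point): Centre (half-way up) of the loose label holder: a rigid grey plastic saddle clip of about 40 g, an inverted U standing on its two feet on the worktop, left or right of the shelf's front. 60 mm wide (y), 17 mm thick (x), 36 mm high (z). Front leg (-x): label plate with a blank paper card. Rear leg (+x): tongue, 54 mm wide. Can be pinched across the 17 mm, fingers on the flat front and rear faces.
- holder_face (a point): Middle of the holder's label face, 8.5 mm from its centre along its own -x (same axes); this side must face out. Both legs are 5 mm thick; the slot between them is 7 mm wide, open below and at both ends, and ends above at the underside of the 4 mm crown, 14 mm above the holder's centre. The lowest 11 mm of the slot flares to a mouth 13 mm wide.
- shelf_lip (a point): Middle of the top edge of the shelf's front lip, on the side nearest the robot, 116 mm above the worktop. y runs along the lip, x points inward over the deck to the glassware, z up. The lip is 4 mm thick, rises 36 mm above the deck, is vertical, smooth and as long as the shelf. Home, the crown rests on the lip: the holder's centre is then 14 mm below this point, its feet 4 mm above the deck.
- shelf: Fixed raised steel shelf, 400 mm long (y), 220 mm deep (x), deck top 80 mm above the worktop, deck 10 mm thick, on four feet; origin on the worktop under its middle, same axes as the lip point, which lies 108 mm from it along -x. Below and in front of the lip there is free space; nothing stands on the deck within 80 mm behind the lip.
- flask: Stoppered conical glass flask on the deck, one of three vessels in a row about 125 mm apart, in any order, some 138 mm behind the lip; 64 mm across at its base, narrowing to a 27 mm neck, 119 mm high with its rubber stopper. Origin: centre of its underside; its axes are parallel to the shelf's. The holder belongs straight in front of it (same place along the lip).
- bottle: Amber cylindrical bottle with a black cap on the deck, 60 mm across, 125 mm high; origin: centre of its underside. Leave it alone.
- jar: White cylindrical jar on the deck, 68 mm across, 85 mm high; origin: centre of its underside. Leave it alone.
- beaker: Small open glass beaker on the worktop, 56 mm across, 70 mm high; origin: centre of its underside. Leave it alone.
Not all that is in view belongs to the job. What is shaped like the flask but red is not meant. Several things look just like the part that bears holder_center: the one meant starts farthest from the robot's base.

How it is judged:
By the outcome, as a careful person would: the job done as asked, in the order asked, and still so for the second after the job is handed in, while the arm keeps its last pose, push and grip.
It also fails if it takes over 51 s, if anything falls off the work surface, if the arm or the gripper's body presses on something with over 40 N, if the wrist force passes 120 N, or if a joint passes its speed limit or range.

### The arm

A 6-joint arm with a two-finger parallel gripper is mounted at the origin on the work surface. World frame = base frame: x ahead of the robot, y to its left, z up, the work surface at z = 0. Lengths are in m, angles in degrees, forces in N, time in s.
With the tool pointing down it reaches from about 0.3 to 0.75 m from the base axis. Payload 8.5 kg.
Tool frame: the origin (TCP) lies on the centre line of the jaws, within the pads' length; the fingertips stand env.tcp_to_tips ahead of it and the grasp point (between the pads) lies 8 mm behind it (env.tcp_to_tips is the distance from the TCP to the fingertips, in m); z points along the fingers, y is the direction in which the jaws open and shut (so a half turn about z gives the same grasp; the last joint's range is limited). The gripper opens to 85 mm and grips with 20 to 120 N. Pads are 22 mm wide; open, the fingers measure 114 mm over their backs; the gripper's body (76 mm by 85 mm) begins 54 mm behind the grasp point. The pads swing forward as they close: fully open they stand 13 mm farther back than shut.
Start: joints at [-77.023, 21.807, 74.336, -0, 83.858, -12.336], TCP at [0.235, -0.497, 0.214] pointing down, gripper open.
Joint ranges: [-178.18, 178.18], [-50.72, 133.34], [12.68, 142.11], [-81.47, 261.47], [9.98, 163.14], [-165.26, 165.26]. Speed limits (degrees/s): [136.94, 136.94, 180, 180, 180, 180].

### API

Orientations are given as a 3x3 rotation matrix whose columns are the frame's x, y, z axes.
In Python, from rig import env gives the robot as it stands. The module is installed in compiled form; this text tells all that it offers.
- The arm moves only by the tool carry_out, never from a script. Its argument "rows" is a list of rows, each an object of numbers: "tx", "ty", "tz": the shift along the tool's x, y, z in cm; "yaw": the turn about the tool's z in rad. In form: [{"tx": .., "ty": .., "tz": .., "yaw": ..}, ...]. A call has 1 to 12 rows; each row shifts and turns the pose as measured when the row begins, along the tool's axes as they then stand; what a row does not reach is not made up. A row lasts 1/10 s, in which the tool goes at most 50 mm and 8.59 degrees, less where a joint would pass 70% of its speed; a pose out of reach is approached as far as the arm can. A call is refused whole if a number of a shift passes 5 or a number of a turn 0.15, either way. A call with a gripper value outside its range is refused whole. "jaw" is the closure, from -1 (fully open) to 1 (shut), set as the call begins (left out, the last holds). The fingers move at their own pace and stop on an object; "squeeze" is the grip in N (left out, the last holds). Time passes only in rows, so rows that do not move let the fingers close. It gives the time, the measured TCP pose, the force and the opening at its end, in the units of the state.
- env.observe(): the state, without advancing time (a new reading comes with each control period).
- env.get_image(name): name is "scene" or "top" or "wrist"; returns the picture (420x560x3 uint8, red, green, blue); there is no depth.
- env.camera_params(name): a dict with "vertical_fov" (degrees; the focal length in pixels is half the picture's height over the tangent of half this angle, whatever the lens; pixels are square), "cx", "cy" (the principal point, pixels), "k1" (the pictures are not rectified: a ray, as slopes to the right and down, at radius r is drawn at 1 + k1 r^2 times it, then the intrinsics apply), "view" (4x4, takes a point from world to camera coordinates). Camera axes: x right, y up, looking along -z (the intrinsics and any distortion apply to the point x, -y, -z); pixel columns grow to the right and rows downward; lengths in m; the calibration is good to about 2 mm. A picture is of the moment at which its call begins: read the wrist's pose just before it. camera_params takes no time and is no camera call; for the wrist camera it gives the pose at the moment of the call.
- env.close_job(): hands the job in, once; it reports no verdict.
The state is a dict: "time_s": time; "q": joint angles; "qvel": joint speeds; "joint_efforts": joint torques, N m; "position": TCP position; "tool_rot": TCP orientation; "ft_force": force on the tool from outside, world axes, zero at the start; "wrist_torque": the same for the moment, N m; "grip_width": finger opening in m.
Only numpy, scipy, OpenCV 4.12 (cv2) and the standard library are available. Lean on these libraries where they do the work, as an engineer would, in place of code of your own. Each camera call takes 0.05 s, during which the arm holds its last target. There are 200 camera calls.

## Working session

There is one attempt and no reset: what is moved stays moved. The work goes in short steps, Python scripts to look and compute and a tool call to move; the robot and the scene stay as the last step left them, time stands still between calls to the robot, and variables do not carry over. Pictures are saved under pics/ and viewed, about 8 in all and at most 12, crops included, and the job is handed in when it is done.

Besides the shell and the picture viewer there is one more tool, called as name([rows], argument=value, ...), one row to a line, values as JSON. carry_out: Moves the arm, as the interface text tells. Its arguments: {"type":"object","properties":{"rows":{"type":"array","items":{"type":"object","properties":{"tx":{"type":"number"},"ty":{"type":"number"},"tz":{"type":"number"},"yaw":{"type":"number"}}}},"jaw":{"type":"number"},"squeeze":{"type":"number"}},"required":["rows"]}

```bash
mkdir -p pics
cat > h.py <<'E'
import numpy as np, cv2
from rig import env
def snap(n,f):
    p=env.camera_params(n); im=env.get_image(n)
    cv2.imwrite('pics/'+f+'.png',im[:,:,::-1]); np.savez('pics/'+f+'.npz',im=im,**{k:np.array(v) for k,v in p.items()})
    return im,p
def ray(p,u,v):
    f=210/np.tan(np.radians(float(p['vertical_fov']))/2)
    K=np.array([[f,0,float(p['cx'])],[0,f,float(p['cy'])],[0,0,1]])
    q=cv2.undistortPoints(np.array([[[u,v]]],float),K,np.array([float(p['k1']),0,0,0]))[0,0]
    V=np.array(p['view']); R=V[:3,:3]
    d=R.T@np.array([q[0],-q[1],-1]); return -R.T@V[:3,3],d
def onz(p,u,v,z):
    o,d=ray(p,u,v); return o+d*(z-o[2])/d[2]
def proj(p,X):
    f=210/np.tan(np.radians(float(p['vertical_fov']))/2)
    V=np.array(p['view']); c=V[:3,:3]@X+V[:3,3]; s=np.array([c[0],-c[1]])/-c[2]
    s=s*(1+float(p['k1'])*(s@s)); return s*f+[float(p['cx']),float(p['cy'])]
def tri(a,b):
    A=[];B=[]
    for o,d in(a,b):
        d=d/np.linalg.norm(d);P=np.eye(3)-np.outer(d,d);A.append(P);B.append(P@o)
    return np.linalg.solve(sum(A),sum(B))
E
python3 - <<'E'
from h import *
np.set_printoptions(precision=4,suppress=True)
for n in('scene','top'):
    im,p=snap(n,n+'1'); print(n,p['vertical_fov'],p['k1'],onz(p,280,210,0),ray(p,280,210)[0])
print(env.tcp_to_tips); s=env.observe(); print(s['time_s'],s['position'],s['tool_rot'],s['ft_force'],s['grip_width'])
a=cv2.imread('pics/scene1.png');b=cv2.imread('pics/top1.png')
E
```

```text
scene 47.06702710778066 -0.15582664166670357 [0.5644 0.0529 0.    ] [ 0.9452 -0.5944  0.9056]
top 52.97546035267217 0.03443159551372175 [0.5656 0.0384 0.    ] [0.5222 0.006  1.0397]
0.011
0.1 [ 0.2351 -0.4969  0.2131] [[ 0.904   0.4276 -0.0003]
 [ 0.4276 -0.904   0.0013]
 [ 0.0003 -0.0013 -1.    ]] [-0.5482  0.0251  0.0933] 0.08561840841800182
```

View pics/scene1.png

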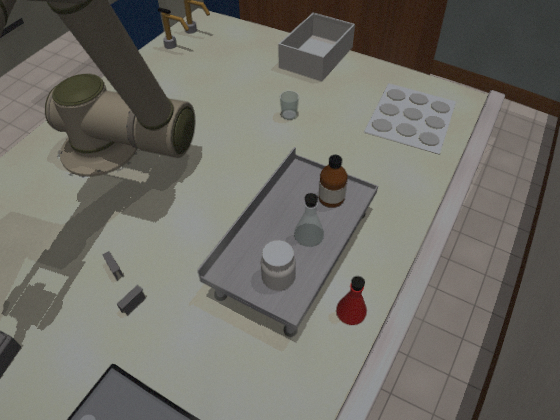

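View pics/top1.png

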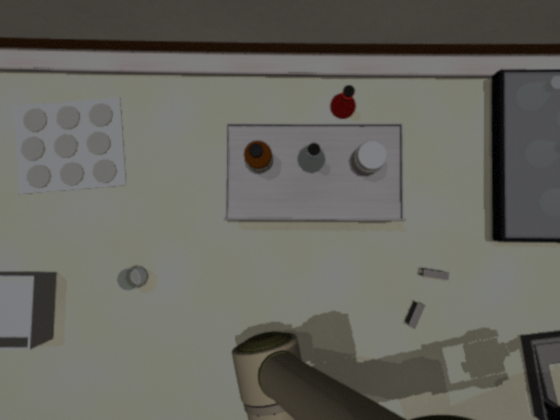

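The scene view shows two holders at about (113,265) and (131,298), which are (415,314) and (433,273) in the top view. The flask is at top (311,157) between the bottle and the jar, and the lip is the lower shelf edge (row ~219).

Run:
```python
from h import *
np.set_printoptions(precision=4,suppress=True)
t=np.load('pics/top1.npz');s=np.load('pics/scene1.npz')
for u,v in((433,273),(415,314)):
    X=onz(t,u,v,.03); print('holder',X,np.hypot(X[0],X[1]),'scene px',proj(s,X))
for u,v in((226,220),(403,221),(228,125),(402,125)): print('corner',onz(t,u,v,.116),onz(t,u,v,.08))
print('flask base',onz(t,311,160,.085), 'stopper tri',tri(ray(t,313.5,148.5),ray(s,311,198)))
a=cv2.imread('pics/top1.png')[255:335,390:470];b=cv2.imread('pics/scene1.png')[245:325,85:165]
c=cv2.imread('pics/top1.png')[120:180,280:340]
g=lambda i:cv2.convertScaleAbs(cv2.resize(i,(400,400),interpolation=cv2.INTER_CUBIC),alpha=1.4)
cv2.imwrite('pics/crop1.png',np.hstack([g(a),g(b)]))
```

```text
holder [ 0.4207 -0.3267  0.03  ] 0.5326402528302956 scene px [130.3151 295.8761]
holder [ 0.3243 -0.2841  0.03  ] 0.43115598817092027 scene px [110.2422 261.9147]
corner [0.5371 0.1528 0.116 ] [0.5377 0.1585 0.08  ]
corner [ 0.5407 -0.234   0.116 ] [ 0.5414 -0.2433  0.08  ]
corner [0.7474 0.1529 0.116 ] [0.7562 0.1586 0.08  ]
corner [ 0.7522 -0.2312  0.116 ] [ 0.7611 -0.2404  0.08  ]
flask base [ 0.6771 -0.0331  0.085 ] stopper tri [ 0.6835 -0.0325  0.1969]
```

View pics/crop1.png

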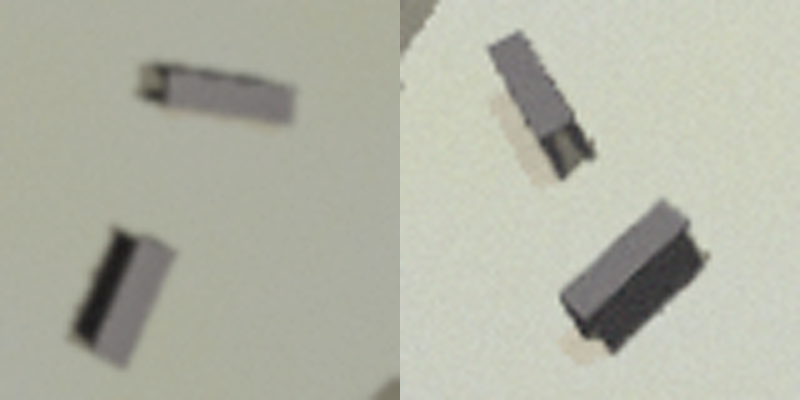

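The crop shows the far holder (0.421, -0.327), 0.53 m from the base, with its narrower tongue side facing +x. Its label side therefore faces the robot already, and its yaw is about -8°. I'll move above it and check with the wrist camera.

carry_out([
  {"tx": 4.8, "ty": -1.5},
  {"tx": 4.8, "ty": -1.5},
  {"tx": 4.8, "ty": -1.5},
  {"tx": 4.8, "ty": -1.5},
  {"tx": 4.8, "ty": -1.5},
  {"yaw": -0.14},
  {"yaw": -0.14},
  {"yaw": -0.14},
  {"yaw": -0.14},
  {"yaw": -0.14},
  {"yaw": -0.14},
  {"yaw": -0.14},
], jaw=-1, squeeze=80)

```text
validation failed for argument at $.ro...
```

Run:
```python
from h import *
np.set_printoptions(precision=4,suppress=True)
s=env.observe(); print(s['time_s'],s['position'],s['tool_rot'],s['q'])
im,p=snap('wrist','w1'); print(p['vertical_fov'],p['k1'],ray(p,280,210),proj(p,np.array([.42,-.327,.036])))
```

```text
0.1 [ 0.2351 -0.4969  0.2131] [[ 0.904   0.4276 -0.0003]
 [ 0.4276 -0.904   0.0013]
 [ 0.0003 -0.0013 -1.    ]] [-77.0226  21.8409  74.377    0.0015  83.8601 -12.3369]
63.82096809902397 -0.01727385658590097 (array([ 0.2951, -0.4686,  0.3739]), array([-0.239 , -0.1044, -0.9654])) [194.4696 -92.795 ]
```

View pics/w1.png

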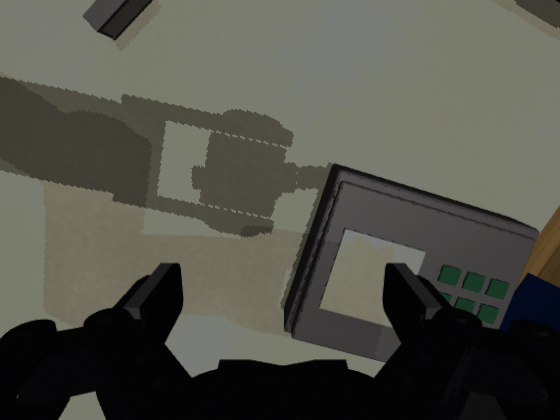

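The move was refused, probably because every row needs all four fields. The picture still shows the start pose: a scale under the gripper and the near holder at (118,12). I'll resend it with complete rows.

carry_out([
  {"tx": 4.8, "ty": -1.5, "tz": 0, "yaw": 0},
  {"tx": 4.8, "ty": -1.5, "tz": 0, "yaw": 0},
  {"tx": 4.8, "ty": -1.5, "tz": 0, "yaw": 0},
  {"tx": 4.8, "ty": -1.5, "tz": 0, "yaw": 0},
  {"tx": 4.8, "ty": -1.5, "tz": 0, "yaw": 0},
  {"tx": 0, "ty": 0, "tz": 0, "yaw": -0.14},
  {"tx": 0, "ty": 0, "tz": 0, "yaw": -0.14},
  {"tx": 0, "ty": 0, "tz": 0, "yaw": -0.14},
  {"tx": 0, "ty": 0, "tz": 0, "yaw": -0.14},
  {"tx": 0, "ty": 0, "tz": 0, "yaw": -0.14},
  {"tx": 0, "ty": 0, "tz": 0, "yaw": -0.14},
  {"tx": 0, "ty": 0, "tz": 0, "yaw": -0.14},
], jaw=-1, squeeze=80)

```text
time_s: 1.35
position: [0.4229, -0.3216, 0.2097]
tool_rot: [[0.114, 0.994, -0.004], [0.994, -0.114, 0.007], [0.006, -0.005, -1.0]]
ft_force: [-0.1, -0.2, -0.9]
grip_width: 0.0857
```

Run:
```python
from h import *
np.set_printoptions(precision=4,suppress=True)
s=env.observe(); print(s['time_s'],s['position'],s['q'])
im,p=snap('wrist','w2'); print(ray(p,280,210),proj(p,np.array([.42,-.327,.036])))
```

```text
1.35 [ 0.4229 -0.3216  0.2097] [-50.0713  20.3016  77.3827   0.0754  82.7622 -43.5565]
(array([ 0.4306, -0.2563,  0.3709]), array([-0.0401, -0.2524, -0.9668])) [281.3402 193.792 ]
```

View pics/w2.png

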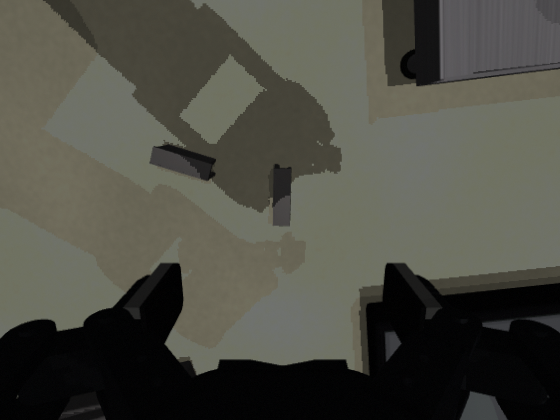

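The holder is at (282,197), upright in the view, with its crown spanning roughly columns 273–291 and rows 168–226. I'll segment it and zoom in to check the label side.

Run:
```python
from h import *
np.set_printoptions(precision=4,suppress=True)
p=np.load('pics/w2.npz'); im=p['im'][:,:,::-1].copy()
hsv=cv2.cvtColor(im,cv2.COLOR_BGR2HSV); c=im[150:240,250:310]
print(hsv[200,266:298].tolist()); print(hsv[180,266:298,:].tolist())
m=((im[:,:,0].astype(int)-im[:,:,1]>=0)).astype(np.uint8)   # purplish-grey vs greenish table
m[:150]=0;m[240:]=0;m[:,:250]=0;m[:,310:]=0
n,l,st,ce=cv2.connectedComponentsWithStats(m); k=1+st[1:,4].argmax(); print(st[k],ce[k])
pts=cv2.findNonZero((l==k).astype(np.uint8)); box=cv2.boxPoints(cv2.minAreaRect(pts)); print(box)
W=[onz(p,*b,.036) for b in box]; print(np.array(W),np.mean(W,0)); print([np.linalg.norm(W[i]-W[i-1]) for i in range(4)])
mm=cv2.cvtColor((l==k).astype(np.uint8)[150:240,250:310]*255,cv2.COLOR_GRAY2BGR)
cv2.imwrite('pics/crop2.png',cv2.resize(np.hstack([cv2.convertScaleAbs(c,alpha=1.8),mm]),(780,585),interpolation=cv2.INTER_NEAREST))
```

```text
[[25, 46, 72], [25, 47, 71], [25, 49, 57], [27, 45, 63], [25, 45, 107], [24, 45, 108], [25, 45, 102], [20, 20, 39], [150, 8, 33], [0, 7, 35], [0, 8, 34], [0, 7, 36], [10, 16, 49], [20, 15, 52], [8, 14, 74], [15, 14, 74], [8, 14, 74], [8, 14, 74], [8, 14, 75], [8, 14, 75], [0, 14, 75], [0, 10, 75], [15, 14, 75], [15, 14, 74], [24, 23, 55], [38, 25, 114], [36, 23, 113], [38, 25, 114], [36, 22, 114], [35, 25, 113], [36, 31, 114], [35, 27, 113]]
[[23, 45, 73], [25, 46, 72], [28, 43, 71], [27, 45, 57], [25, 49, 57], [24, 45, 57], [24, 46, 56], [20, 34, 45], [0, 14, 36], [165, 14, 36], [165, 15, 35], [0, 7, 36], [165, 15, 35], [165, 14, 36], [165, 14, 36], [165, 15, 35], [150, 7, 35], [0, 7, 35], [0, 7, 36], [0, 14, 36], [0, 14, 37], [0, 7, 35], [0, 7, 36], [165, 14, 36], [10, 21, 37], [27, 42, 54], [26, 50, 72], [23, 43, 78], [36, 31, 114], [36, 33, 115], [36, 31, 114], [35, 29, 114]]
[273 165  18  41 429] [281.0117 183.2424]
[[273.     205.    ]
 [274.084  164.8942]
 [290.3153 165.3329]
 [289.2314 205.4387]]
[[ 0.4102 -0.3377  0.036 ]
 [ 0.4162 -0.2971  0.036 ]
 [ 0.4321 -0.2993  0.036 ]
 [ 0.4266 -0.34    0.036 ]] [ 0.4213 -0.3185  0.036 ]
[np.float64(0.016616624848106627), np.float64(0.04101816596395502), np.float64(0.01611069376614588), np.float64(0.04102289166292882)]
```

View pics/crop2.png

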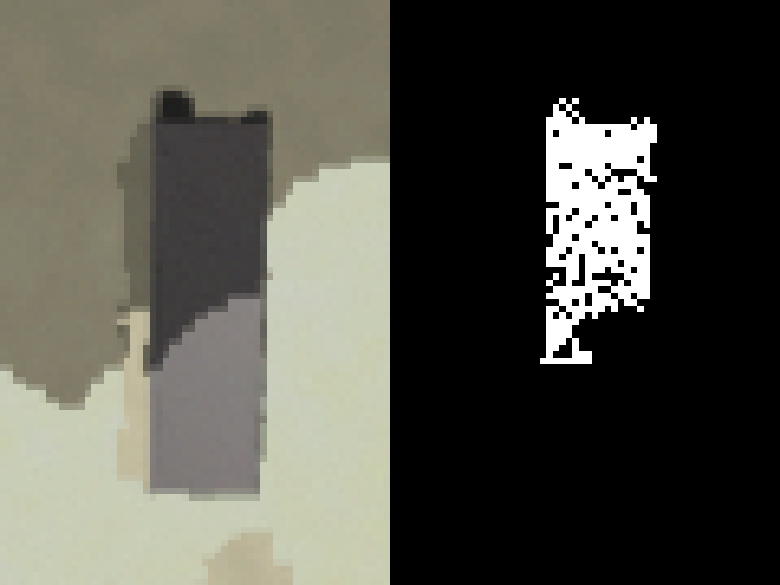

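In the crop the crown corners are (273.1,168.8), (291.4,168.8), (290.3,225.8) and (272.8,225.8). At the upper end the left (-x) leg sticks out further than the right one. So the wide label plate is on -x and the narrower tongue on +x, as wanted.

Run:
```python
from h import *
np.set_printoptions(precision=4,suppress=True)
p=np.load('pics/w2.npz')
W=np.array([onz(p,*b,.036) for b in((273.1,168.8),(291.4,168.8),(290.3,225.8),(272.8,225.8))]);c=W.mean(0)
ax=W[0]+W[1]-W[2]-W[3]; yaw=np.degrees(np.arctan2(-ax[0],ax[1])); print(W,c,'yaw',yaw,np.linalg.norm(ax)/2,np.linalg.norm(W[1]-W[0]))
s=env.observe();R=np.array(s['tool_rot']);print('tool yaw',np.degrees(np.arctan2(R[1,1],R[0,1])))
d=R.T@(np.array([c[0],c[1],.017])-s['position']);print('shift cm',d*100)
```

```text
[[ 0.4147 -0.3008  0.036 ]
 [ 0.4328 -0.3029  0.036 ]
 [ 0.4254 -0.3618  0.036 ]
 [ 0.4073 -0.3598  0.036 ]] [ 0.4201 -0.3313  0.036 ] yaw -7.213714248954553 0.059403617981569866 0.018208245506503015
tool yaw -6.107453033541653
shift cm [-1.1169 -0.0878 19.2599]
```

carry_out([
  {"tx": -1.1, "ty": -0.1, "tz": 0, "yaw": 0.019},
  {"tx": 0, "ty": 0, "tz": 4, "yaw": 0},
  {"tx": 0, "ty": 0, "tz": 4, "yaw": 0},
  {"tx": 0, "ty": 0, "tz": 4, "yaw": 0},
  {"tx": 0, "ty": 0, "tz": 4, "yaw": 0},
  {"tx": 0, "ty": 0, "tz": 0, "yaw": 0},
], jaw=-1, squeeze=80)

```text
time_s: 2.0
position: [0.4202, -0.3369, 0.0456]
tool_rot: [[0.152, 0.988, -0.001], [0.988, -0.152, 0.002], [0.002, -0.001, -1.0]]
ft_force: [0.7, -0.3, 0.2]
grip_width: 0.0857
```

Run:
```python
from h import *
np.set_printoptions(precision=4,suppress=True)
s=env.observe();R=np.array(s['tool_rot']);print(s['position'],R,np.degrees(np.arctan2(R[1,1],R[0,1])))
print(R.T@(np.array([.4201,-.3313,.017])-s['position'])*100)
```

```text
[ 0.4202 -0.3369  0.0456] [[ 0.1524  0.9883 -0.0009]
 [ 0.9883 -0.1524  0.0019]
 [ 0.0017 -0.0012 -1.    ]] -8.766693491555468
[ 0.5498 -0.0925  2.8623]
```

carry_out([
  {"tx": 0.5, "ty": 0, "tz": 0.8, "yaw": -0.027},
  {"tx": 0, "ty": 0, "tz": 1.0, "yaw": 0},
  {"tx": 0, "ty": 0, "tz": 1.0, "yaw": 0},
  {"tx": 0, "ty": 0, "tz": 0, "yaw": 0},
  {"tx": 0, "ty": 0, "tz": 0, "yaw": 0},
], jaw=-1, squeeze=80)

```text
time_s: 2.5
position: [0.423, -0.3349, 0.0206]
tool_rot: [[0.129, 0.992, 0.004], [0.992, -0.129, -0.005], [-0.004, 0.005, -1.0]]
ft_force: [0.2, 0.8, 0.6]
grip_width: 0.0853
```

carry_out([
  {"tx": 0.35, "ty": -0.3, "tz": 0.4, "yaw": 0},
  {"tx": 0, "ty": 0, "tz": 0, "yaw": 0},
], jaw=-1, squeeze=80)

```text
time_s: 2.7
position: [0.4206, -0.3311, 0.0172]
tool_rot: [[0.129, 0.992, 0.005], [0.992, -0.129, -0.006], [-0.005, 0.006, -1.0]]
ft_force: [-0.3, 0.3, 1.1]
grip_width: 0.0856
```

carry_out([
  {"tx": 0, "ty": 0, "tz": 0, "yaw": 0},
  {"tx": 0, "ty": 0, "tz": 0, "yaw": 0},
  {"tx": 0, "ty": 0, "tz": 0, "yaw": 0},
  {"tx": 0, "ty": 0, "tz": 0, "yaw": 0},
  {"tx": 0, "ty": 0, "tz": 0, "yaw": 0},
  {"tx": 0, "ty": 0, "tz": 0, "yaw": 0},
  {"tx": 0, "ty": 0, "tz": 0, "yaw": 0},
  {"tx": 0, "ty": 0, "tz": 0, "yaw": 0},
  {"tx": 0, "ty": 0, "tz": 0, "yaw": 0},
  {"tx": 0, "ty": 0, "tz": 0, "yaw": 0},
], jaw=1, squeeze=80)

```text
time_s: 3.7
position: [0.4224, -0.3332, 0.0214]
tool_rot: [[0.129, 0.992, 0.011], [0.992, -0.129, -0.013], [-0.011, 0.013, -1.0]]
ft_force: [-0.4, -1.1, 2.0]
grip_width: -0.0002
```

The opening reads 0, so the jaws hold nothing. I'll look.

Run:
```python
from h import *
im,p=snap('wrist','w3'); a,_=snap('scene','s3'); s=env.observe(); print(s['position'],s['grip_width'],s['ft_force'])
b=cv2.resize(a[220:340,60:220],(533,400)); cv2.imwrite('pics/v3.png',np.hstack([cv2.resize(b,(400,300)),cv2.resize(im,(400,300))])[:,:,::-1])
```

```text
[ 0.42246592 -0.33324411  0.02142142] 0.0001529855441794279 [ 0.71916848 -0.37037179  1.57050149]
```

View pics/v3.png

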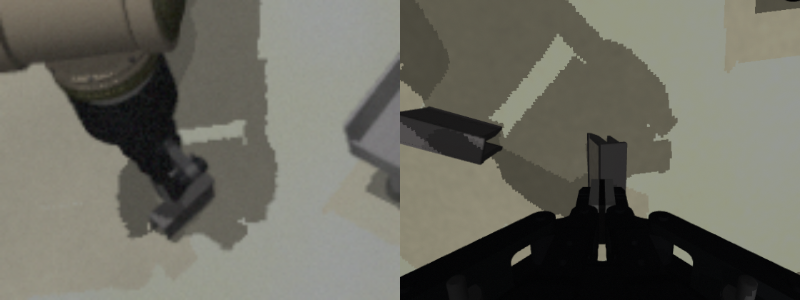

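Run:
```python
from h import *
im=cv2.imread('pics/w3.png')[170:350,200:380]; a=cv2.imread('pics/scene3.png') if 0 else cv2.imread('pics/s3.png')[265:325,95:155]
g=lambda i:cv2.convertScaleAbs(cv2.resize(i,(400,400),interpolation=cv2.INTER_CUBIC),alpha=2.2)
cv2.imwrite('pics/v4.png',np.hstack([g(a),g(im)]))
```

```text
(no output)
```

View pics/v4.png

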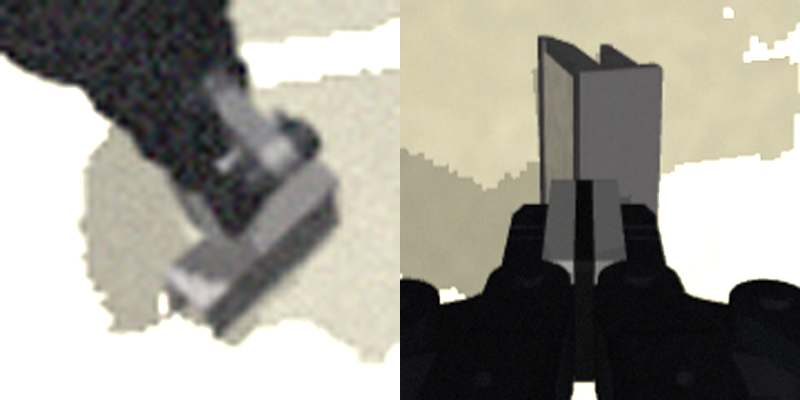

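The holder is still standing, with its label card (beige) on the -x side, and the closed pads appear over or beside its crown. I'll compare with projections.

Run:
```python
from h import *
np.set_printoptions(precision=4,suppress=True)
p=np.load('pics/w3.npz'); s=env.observe();R=np.array(s['tool_rot']);P=np.array(s['position'])
for d in(-.02,-.008,0,.011):
    print(d,P+R[:,2]*d,proj(p,P+R[:,2]*d), [proj(p,P+R[:,2]*d+R[:,0]*x) for x in(-.011,.011)])
for z in(.036,.045,.055): 
    A=onz(p,281,202,z);B=onz(p,318,200,z); print(z,A,B,np.linalg.norm(A-B),(A+B)/2)
print(proj(p,np.array([.4147,-.3008,.036])),proj(p,np.array([.4328,-.3029,.036])),proj(p,np.array([.4254,-.3618,.036])),proj(p,np.array([.4073,-.3598,.036])))
t=np.load('pics/s3.npz')
# scene crop: origin (95,265), 0.15 px/px
for u,v in((168,272),(303,162),(338,195),(212,312)): print(onz(t,95+.15*u,265+.15*v,.036))
```

```text
-0.02 [ 0.4222 -0.333   0.0414] [283.4596 270.7765] [array([283.4308, 292.4883]), array([283.4893, 248.1976])]
-0.008 [ 0.4224 -0.3331  0.0294] [283.3766 260.1203] [array([283.3514, 280.5347]), array([283.4027, 238.9529])]
0 [ 0.4225 -0.3332  0.0214] [283.3275 253.8066] [array([283.3042, 273.436 ]), array([283.3515, 233.4884])]
0.011 [ 0.4226 -0.3334  0.0104] [283.2666 245.9906] [array([283.2457, 264.6313]), array([283.2882, 226.7366])]
0.036 [ 0.4252 -0.3022  0.036 ] [ 0.4417 -0.3034  0.036 ] 0.01649850030374257 [ 0.4334 -0.3028  0.036 ]
0.045 [ 0.4254 -0.2999  0.045 ] [ 0.4409 -0.3011  0.045 ] 0.015477705727896628 [ 0.4331 -0.3005  0.045 ]
0.055 [ 0.4257 -0.2973  0.055 ] [ 0.44   -0.2984  0.055 ] 0.014343489532512342 [ 0.4328 -0.2978  0.055 ]
[257.193  202.0586] [298.126  201.3807] [297.0641 317.6937] [260.2508 318.5824]
[ 0.4212 -0.3577  0.036 ]
[ 0.4327 -0.3051  0.036 ]
[ 0.4501 -0.3086  0.036 ]
[ 0.4424 -0.3611  0.036 ]
```

The pads are closed on top of the crown, so the real fingertips are about 15 mm behind the reported TCP rather than 11 mm ahead. The finger spacing in the earlier open view agrees: tips 28 mm behind the TCP when open, and the stated 13 mm swing. The holder has shifted about 12 mm in +x. I'll lift, open and re-measure.

carry_out([
  {"tx": 0, "ty": 0, "tz": -3, "yaw": 0},
  {"tx": 0, "ty": 0, "tz": -4, "yaw": 0},
  {"tx": 0, "ty": 0, "tz": -4, "yaw": 0},
  {"tx": 0, "ty": 0, "tz": 0, "yaw": 0},
], jaw=1, squeeze=80)

```text
time_s: 4.2
position: [0.4207, -0.3314, 0.1333]
tool_rot: [[0.13, 0.992, 0.008], [0.992, -0.129, -0.009], [-0.008, 0.009, -1.0]]
ft_force: [0.1, 0.1, -0.4]
grip_width: -0.0
```

carry_out([
  {"tx": 0, "ty": 0, "tz": 0, "yaw": 0},
  {"tx": 0, "ty": 0, "tz": 0, "yaw": 0},
  {"tx": 0, "ty": 0, "tz": 0, "yaw": 0},
  {"tx": 0, "ty": 0, "tz": 0, "yaw": 0},
  {"tx": 0, "ty": 0, "tz": 0, "yaw": 0},
  {"tx": 0, "ty": 0, "tz": 0, "yaw": 0},
  {"tx": 0, "ty": 0, "tz": 0, "yaw": 0},
  {"tx": 0, "ty": 0, "tz": 0, "yaw": 0},
], jaw=-1, squeeze=80)

```text
time_s: 5.0
position: [0.4194, -0.33, 0.1286]
tool_rot: [[0.13, 0.992, 0.003], [0.992, -0.13, -0.003], [-0.002, 0.003, -1.0]]
ft_force: [0.2, 0.4, 0.7]
grip_width: 0.0855
```

Run:
```python
from h import *
np.set_printoptions(precision=4,suppress=True)
im,p=snap('wrist','w5'); s=env.observe(); R=np.array(s['tool_rot']);print(s['time_s'],s['position'],s['grip_width'],np.degrees(np.arctan2(R[1,1],R[0,1])))
print('expect',proj(p,np.array([.434,-.333,.036])))
im=im[:,:,::-1]; g=cv2.convertScaleAbs(cv2.resize(im[110:310,160:400],(720,600),interpolation=cv2.INTER_CUBIC),alpha=2)
cv2.imwrite('pics/v5.png',g)
```

```text
5.05 [ 0.4194 -0.33    0.1287] 0.0852762493752277 -7.451325038208819
expect [301.6761 208.7839]
```

View pics/v5.png

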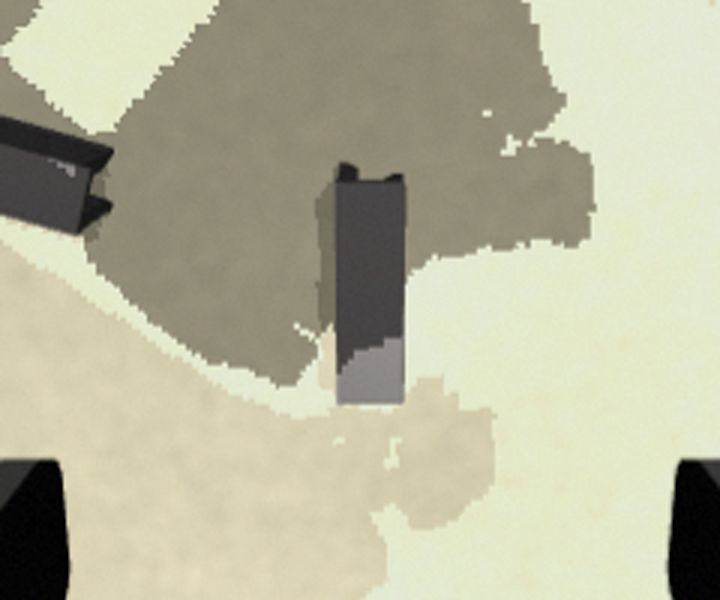

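The holder stands upright again, with crown corners at (272,170.3), (295,170.3), (294.7,244.3) and (272.3,244.3), almost where it was before.

Run:
```python
from h import *
np.set_printoptions(precision=4,suppress=True)
p=np.load('pics/w5.npz'); s=env.observe();R=np.array(s['tool_rot']);P=np.array(s['position'])
for z in(.036,):
    W=np.array([onz(p,*b,z) for b in((272,170.3),(295,170.3),(294.7,244.3),(272.3,244.3))]);c=W.mean(0)
    ax=W[0]+W[1]-W[2]-W[3]; print(z,c,'yaw',np.degrees(np.arctan2(-ax[0],ax[1])),np.linalg.norm(ax)/2,np.linalg.norm(W[1]-W[0]),np.linalg.norm(W[2]-W[3]))
V=p['view'];print('cam in tool cm',R.T@(ray(p,0,0)[0]-P)*100, 'axis',R.T@ray(p,float(p['cx']),float(p['cy']))[1])
# tip inner edges: ray crosses tool y=-+0.0427
for u in(180.7,386):
    o,d=ray(p,u,263); o=R.T@(o-P);d=R.T@d; y=.0427*np.sign(d[1]); print('tip in tool',o+d*(y-o[1])/d[1])
print('shift',R.T@(c-P)*100)
```

```text
0.036 [ 0.42   -0.3309  0.036 ] yaw -7.384352201792044 0.05954382826031028 0.01735072297837479 0.017952915152256377
cam in tool cm [  6.6785  -0.0533 -16.0835] axis [-0.2648  0.0004  0.9643]
tip in tool [ 0.009  -0.0427 -0.0317]
tip in tool [ 0.0089  0.0427 -0.0313]
shift [-0.0585  0.0444  9.2657]
```

The fingertips measure about 31 mm behind the reported TCP when open, so roughly 18 mm behind when shut. I'll go down past the nominal depth in small steps while watching the force.

carry_out([
  {"tx": 0, "ty": 0, "tz": 3, "yaw": 0},
  {"tx": 0, "ty": 0, "tz": 3, "yaw": 0},
  {"tx": 0, "ty": 0, "tz": 3, "yaw": 0},
  {"tx": 0, "ty": 0, "tz": 1.5, "yaw": 0},
  {"tx": 0, "ty": 0, "tz": 0, "yaw": 0},
  {"tx": 0, "ty": 0, "tz": 0, "yaw": 0},
], jaw=-1, squeeze=80)

```text
time_s: 5.65
position: [0.4209, -0.3317, 0.022]
tool_rot: [[0.13, 0.992, 0.006], [0.992, -0.13, -0.007], [-0.006, 0.007, -1.0]]
ft_force: [0.6, 0.9, 0.3]
grip_width: 0.0853
```

carry_out([
  {"tx": 0.1, "ty": -0.1, "tz": 0.8, "yaw": 0},
  {"tx": 0, "ty": 0, "tz": 0.6, "yaw": 0},
  {"tx": 0, "ty": 0, "tz": 0.6, "yaw": 0},
  {"tx": 0, "ty": 0, "tz": 0.4, "yaw": 0},
  {"tx": 0, "ty": 0, "tz": 0, "yaw": 0},
], jaw=-1, squeeze=80)

```text
time_s: 6.15
position: [0.4212, -0.3319, -0.0013]
tool_rot: [[0.13, 0.992, 0.009], [0.992, -0.129, -0.011], [-0.009, 0.011, -1.0]]
ft_force: [0.2, -0.4, 0.8]
grip_width: 0.0855
```

carry_out([
  {"tx": 0.1, "ty": -0.1, "tz": 0.4, "yaw": 0},
  {"tx": 0, "ty": 0, "tz": 0.4, "yaw": 0},
  {"tx": 0, "ty": 0, "tz": 0, "yaw": 0},
], jaw=-1, squeeze=80)

```text
time_s: 6.45
position: [0.4204, -0.3308, -0.0098]
tool_rot: [[0.13, 0.992, 0.01], [0.992, -0.129, -0.011], [-0.01, 0.011, -1.0]]
ft_force: [-0.3, -0.1, -0.1]
grip_width: 0.0859
```

No contact at -0.0098, so the offset is confirmed. Closing now.

carry_out([
  {"tx": 0, "ty": 0, "tz": 0, "yaw": 0},
  {"tx": 0, "ty": 0, "tz": 0, "yaw": 0},
  {"tx": 0, "ty": 0, "tz": 0, "yaw": 0},
  {"tx": 0, "ty": 0, "tz": 0, "yaw": 0},
  {"tx": 0, "ty": 0, "tz": 0, "yaw": 0},
  {"tx": 0, "ty": 0, "tz": 0, "yaw": 0},
  {"tx": 0, "ty": 0, "tz": 0, "yaw": 0},
  {"tx": 0, "ty": 0, "tz": 0, "yaw": 0},
], jaw=1, squeeze=70)

```text
time_s: 7.25
position: [0.4207, -0.3311, -0.0093]
tool_rot: [[0.13, 0.992, 0.01], [0.992, -0.129, -0.012], [-0.01, 0.012, -1.0]]
ft_force: [0.3, 0.7, -0.0]
grip_width: 0.016
```

The grip reads 16 mm, so the holder is held. Lifting, then crossing to the lip.

carry_out([
  {"tx": 0, "ty": 0, "tz": -2, "yaw": 0},
  {"tx": 0, "ty": 0, "tz": -3, "yaw": 0},
  {"tx": 0, "ty": 0, "tz": -3, "yaw": 0},
  {"tx": 0, "ty": 0, "tz": -3, "yaw": 0},
  {"tx": 0, "ty": 0, "tz": -3, "yaw": 0},
  {"tx": 0, "ty": 0, "tz": -2, "yaw": 0},
  {"tx": 0, "ty": 0, "tz": 0, "yaw": -0.07},
  {"tx": 0, "ty": 0, "tz": 0, "yaw": -0.07},
  {"tx": 0, "ty": 0, "tz": 0, "yaw": 0},
], jaw=1, squeeze=70)

```text
time_s: 8.15
position: [0.4182, -0.3284, 0.1567]
tool_rot: [[-0.014, 1.0, 0.008], [1.0, 0.014, -0.01], [-0.01, 0.008, -1.0]]
ft_force: [-0.3, 0.8, -0.9]
grip_width: 0.0161
```

carry_out([
  {"tx": 3, "ty": 1, "tz": 0, "yaw": 0},
  {"tx": 3, "ty": 1, "tz": 0, "yaw": 0},
  {"tx": 3, "ty": 1, "tz": 0, "yaw": 0},
  {"tx": 3, "ty": 1, "tz": 0, "yaw": 0},
  {"tx": 3, "ty": 1, "tz": 0, "yaw": 0},
  {"tx": 3, "ty": 1, "tz": 0, "yaw": 0},
  {"tx": 3, "ty": 1, "tz": 0, "yaw": 0},
  {"tx": 3, "ty": 1, "tz": 0, "yaw": 0},
  {"tx": 3, "ty": 1, "tz": 0, "yaw": 0},
  {"tx": 2, "ty": 1, "tz": 0, "yaw": 0},
  {"tx": 0, "ty": 0, "tz": 0, "yaw": 0},
  {"tx": 0, "ty": 0, "tz": 0, "yaw": 0},
], jaw=1, squeeze=70)

```text
time_s: 9.35
position: [0.5182, -0.0267, 0.151]
tool_rot: [[0.012, 1.0, 0.002], [1.0, -0.012, -0.007], [-0.007, 0.002, -1.0]]
ft_force: [-0.1, -1.1, -0.2]
grip_width: 0.0158
```

Run:
```python
from h import *
np.set_printoptions(precision=4,suppress=True)
s=env.observe(); R=np.array(s['tool_rot']);print(s['time_s'],s['position'],R,s['grip_width'])
im,p=snap('wrist','w6')
for X in((.54,-.033,.116),(.54,.05,.116),(.677,-.033,.08)): print(X,proj(p,np.array(X)))
cv2.imwrite('pics/v6.png',cv2.convertScaleAbs(cv2.resize(im[:,:,::-1],(800,600)),alpha=1.6))
```

```text
9.35 [ 0.5182 -0.0267  0.151 ] [[ 0.0117  0.9999  0.0017]
 [ 0.9999 -0.0117 -0.0068]
 [-0.0067  0.0018 -1.    ]] 0.01584923105729649
(0.54, -0.033, 0.116) [318.4861 240.6102]
(0.54, 0.05, 0.116) [321.082   99.3089]
(0.677, -0.033, 0.08) [501.9836 220.5951]
```

View pics/v6.png

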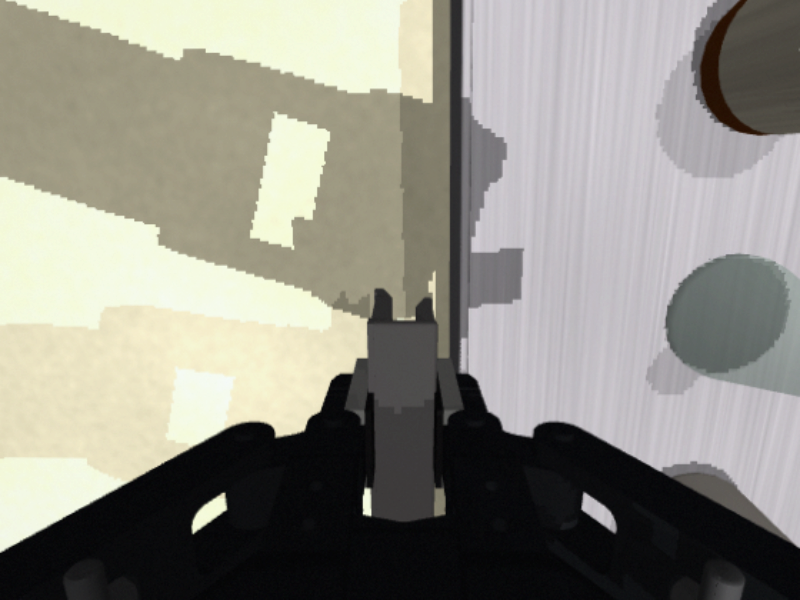

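This view shows the held holder with its tongue toward the deck, the lip as a dark vertical band (~columns 450–462 of 800) and the flask's base ellipse at (728,313) of 800×600. I'll measure the band edges and the base precisely.

Run:
```python
from h import *
np.set_printoptions(precision=4,suppress=True)
p=np.load('pics/w6.npz'); im=p['im']; g=im.mean(2)
for v in(20,80,140,200): print(v,g[v-3:v+4,308:334].mean(0).round().astype(int).tolist())
cx=[(667,313),(789,313),(728,254),(728,373)]
for u,v in cx: print('flask rim',onz(p,u*.7,v*.7,.082))
# holder crown corners on the display: (368,322),(437,322)
s=env.observe();P=np.array(s['position']);zt=P[2]+.0273+.018
for u,v in((368,322),(437,322)): print('crown end',onz(p,u*.7,v*.7,zt))
for v in(20,200):
    for u in(315,316,317,318,319,320,321,322,323,324,325): print(v,u,onz(p,u,v,.116)[:2],end=' ')
    print()
```

```text
20 [77, 77, 77, 78, 78, 78, 71, 46, 28, 28, 28, 28, 28, 28, 30, 61, 103, 120, 126, 127, 123, 109, 110, 129, 128, 126]
80 [76, 76, 76, 76, 76, 76, 70, 37, 28, 29, 29, 28, 29, 28, 34, 55, 69, 76, 76, 75, 71, 70, 92, 111, 126, 128]
140 [76, 76, 76, 75, 75, 75, 70, 28, 29, 28, 28, 29, 29, 29, 40, 64, 75, 75, 75, 73, 64, 62, 75, 76, 79, 79]
200 [75, 75, 74, 74, 74, 73, 59, 27, 28, 28, 28, 28, 28, 32, 59, 71, 75, 75, 74, 67, 62, 75, 75, 76, 76, 77]
flask rim [ 0.6499 -0.0309  0.082 ]
flask rim [ 0.7124 -0.0317  0.082 ]
flask rim [ 0.6758 -0.0013  0.082 ]
flask rim [ 0.6867 -0.0641  0.082 ]
crown end [0.5091 0.0036 0.1963]
crown end [0.5264 0.0034 0.1963]
20 315 [0.5361 0.0895] 20 316 [0.5366 0.0895] 20 317 [0.5372 0.0895] 20 318 [0.5377 0.0895] 20 319 [0.5382 0.0895] 20 320 [0.5387 0.0895] 20 321 [0.5392 0.0895] 20 322 [0.5398 0.0895] 20 323 [0.5403 0.0895] 20 324 [0.5408 0.0895] 20 325 [0.5413 0.0895] 
200 315 [ 0.5375 -0.0072] 200 316 [ 0.5381 -0.0072] 200 317 [ 0.5387 -0.0072] 200 318 [ 0.5393 -0.0072] 200 319 [ 0.5398 -0.0072] 200 320 [ 0.5404 -0.0072] 200 321 [ 0.541  -0.0072] 200 322 [ 0.5416 -0.0072] 200 323 [ 0.5422 -0.0072] 200 324 [ 0.5428 -0.0072] 200 325 [ 0.5434 -0.0072]
```

The lip mid-line is at x ≈ 0.5436 near y = -0.033, with yaw +0.7°, and the front face and top edge agree. The flask centre is (0.681, -0.032), 138 mm behind the lip as stated, and the holder is centred on the TCP. The target is (0.5435, -0.0335).

carry_out([
  {"tx": -0.4, "ty": 1.3, "tz": 0, "yaw": -0.024},
  {"tx": -0.35, "ty": 1.2, "tz": 0, "yaw": 0},
  {"tx": 0, "ty": 0, "tz": 0, "yaw": 0},
  {"tx": 0, "ty": 0, "tz": 0, "yaw": 0},
], jaw=1, squeeze=70)

```text
time_s: 9.8
position: [0.5419, -0.0383, 0.1507]
tool_rot: [[-0.006, 1.0, -0.0], [1.0, 0.006, -0.007], [-0.007, -0.0, -1.0]]
ft_force: [0.2, 0.2, -0.6]
grip_width: 0.016
```

carry_out([
  {"tx": 0.45, "ty": 0.15, "tz": 0, "yaw": -0.006},
  {"tx": 0, "ty": 0, "tz": 0, "yaw": 0},
  {"tx": 0, "ty": 0, "tz": 0, "yaw": 0},
], jaw=1, squeeze=70)

```text
time_s: 10.1
position: [0.5421, -0.0339, 0.1507]
tool_rot: [[-0.011, 1.0, -0.001], [1.0, 0.011, -0.007], [-0.007, -0.001, -1.0]]
ft_force: [-0.2, -0.3, -1.2]
grip_width: 0.0162
```

carry_out([
  {"tx": 0.05, "ty": 0.15, "tz": 1, "yaw": 0},
  {"tx": 0, "ty": 0, "tz": 1, "yaw": 0},
  {"tx": 0, "ty": 0, "tz": 1, "yaw": 0},
  {"tx": 0, "ty": 0, "tz": 0.8, "yaw": 0},
  {"tx": 0, "ty": 0, "tz": 0, "yaw": 0},
  {"tx": 0, "ty": 0, "tz": 0, "yaw": 0},
], jaw=1, squeeze=70)

```text
time_s: 10.7
position: [0.5428, -0.0332, 0.1083]
tool_rot: [[-0.011, 1.0, -0.003], [1.0, 0.011, -0.006], [-0.006, -0.003, -1.0]]
ft_force: [-0.4, 0.0, -1.1]
grip_width: 0.016
```

Run:
```python
from h import *
np.set_printoptions(precision=4,suppress=True)
im,p=snap('wrist','w7'); s=env.observe(); print(s['position'],s['tool_rot'],s['ft_force']); P=np.array(s['position'])
g=im.mean(2); o=ray(p,0,0)[0]; print('cam',o)
for v in(40,120,180):
    u0=int(proj(p,np.array([.5436,onz(p,300,v,.116)[1],.116]))[0]); print(v,u0,onz(p,u0,v,.116),onz(p,u0+4,v,.116)[0],g[v-3:v+4,u0-14:u0+15].mean(0).round().astype(int).tolist())
cv2.imwrite('pics/v7.png',cv2.convertScaleAbs(cv2.resize(im[100:310,200:480,::-1],(800,600),interpolation=cv2.INTER_CUBIC),alpha=1.8))
```

```text
[ 0.5427 -0.0331  0.1083] [[-0.0111  0.9999 -0.0033]
 [ 0.9999  0.011  -0.006 ]
 [-0.0059 -0.0034 -1.    ]] [-0.3348 -0.1954 -0.3981]
cam [0.542  0.0347 0.2687]
40 288 [0.5435 0.0653 0.116 ] 0.5451452336479606 [146, 146, 142, 81, 81, 81, 79, 65, 103, 120, 127, 127, 127, 126, 116, 102, 77, 126, 127, 128, 129, 129, 129, 127, 127, 128, 128, 128, 129]
120 287 [0.5436 0.0332 0.116 ] 0.5453033376002786 [80, 79, 79, 80, 80, 81, 80, 77, 47, 66, 76, 78, 78, 78, 76, 68, 59, 64, 76, 76, 78, 80, 78, 78, 77, 76, 76, 77, 79]
180 286 [0.5435 0.0066 0.116 ] 0.545324483122252 [79, 79, 80, 80, 80, 80, 80, 79, 77, 53, 66, 76, 78, 78, 77, 75, 66, 55, 75, 76, 77, 79, 81, 79, 78, 76, 75, 75, 78]
```

View pics/v7.png

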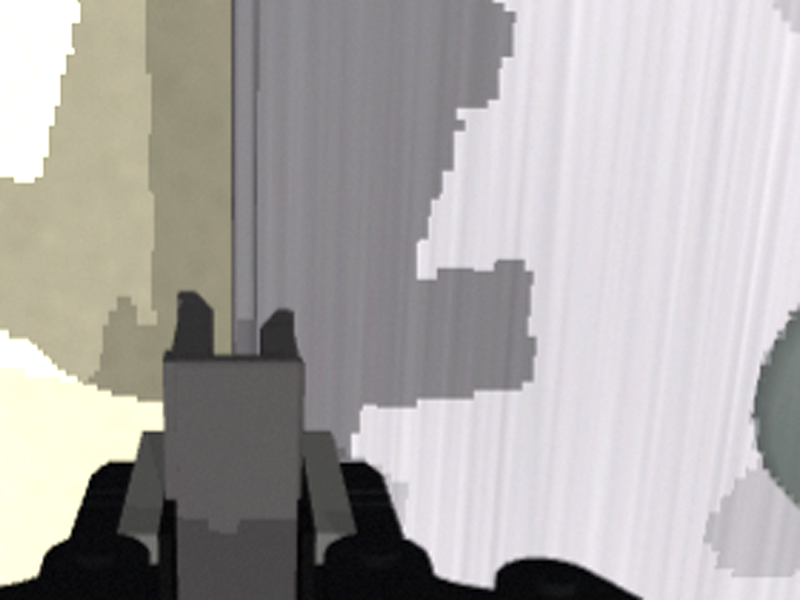

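The lip runs between the two legs just below the mouth, about 1 mm right of the slot centre. I'll nudge +1 mm and descend.

carry_out([
  {"tx": 0, "ty": 0.1, "tz": 0, "yaw": 0},
  {"tx": 0, "ty": 0, "tz": 0.6, "yaw": 0},
  {"tx": 0, "ty": 0, "tz": 0.6, "yaw": 0},
  {"tx": 0, "ty": 0, "tz": 0.6, "yaw": 0},
  {"tx": 0, "ty": 0, "tz": 0, "yaw": 0},
], jaw=1, squeeze=70)

```text
time_s: 11.25
position: [0.5442, -0.0334, 0.0895]
tool_rot: [[-0.011, 1.0, -0.002], [1.0, 0.011, -0.006], [-0.006, -0.002, -1.0]]
ft_force: [-0.0, -0.4, 0.3]
grip_width: 0.0159
```

No contact, and the lip is in the slot. The expected home is TCP z ≈ 0.075.

carry_out([
  {"tx": 0, "ty": -0.04, "tz": 0.5, "yaw": 0},
  {"tx": 0, "ty": 0, "tz": 0.4, "yaw": 0},
  {"tx": 0, "ty": 0, "tz": 0.3, "yaw": 0},
  {"tx": 0, "ty": 0, "tz": 0, "yaw": 0},
], jaw=1, squeeze=70)

```text
time_s: 11.65
position: [0.5437, -0.0335, 0.0763]
tool_rot: [[-0.011, 1.0, -0.002], [1.0, 0.011, -0.006], [-0.006, -0.002, -1.0]]
ft_force: [1.3, -0.6, -0.3]
grip_width: 0.0156
```

carry_out([
  {"tx": 0, "ty": 0, "tz": 0.15, "yaw": 0},
  {"tx": 0, "ty": 0, "tz": 0.1, "yaw": 0},
  {"tx": 0, "ty": 0, "tz": 0, "yaw": 0},
], jaw=1, squeeze=70)

```text
time_s: 11.95
position: [0.544, -0.0336, 0.0749]
tool_rot: [[-0.011, 1.0, -0.0], [1.0, 0.011, -0.007], [-0.007, -0.0, -1.0]]
ft_force: [-0.0, 0.9, 0.0]
grip_width: 0.0158
```

carry_out([
  {"tx": 0, "ty": 0, "tz": 0.15, "yaw": 0},
], jaw=1, squeeze=70)

```text
time_s: 12.05
position: [0.5442, -0.0336, 0.0745]
tool_rot: [[-0.011, 1.0, 0.001], [1.0, 0.011, -0.007], [-0.007, 0.001, -1.0]]
ft_force: [-6.1, 2.7, 19.0]
grip_width: 0.0158
```

Contact is at z = 0.0745, within a millimetre of the predicted 0.0747. I'll watch how the force settles with the target held.

Run:
```python
from h import *
np.set_printoptions(precision=4,suppress=True)
for i in range(8):
    env.get_image('top'); s=env.observe(); print(s['time_s'],s['position'],s['ft_force'],s['wrist_torque'],s['grip_width'])
```

```text
12.1 [ 0.5442 -0.0336  0.0745] [-3.3929  0.8715 10.4703] [ 0.0384  0.4979 -0.0169] 0.015618111425342885
12.15 [ 0.5442 -0.0337  0.0745] [-3.8573  1.116  10.1756] [ 0.0209  0.5901 -0.1066] 0.015685168276403403
12.2 [ 0.5442 -0.0336  0.0745] [-3.3621  0.8573 11.0648] [ 0.0446  0.6112 -0.03  ] 0.015910108785773133
12.25 [ 0.5442 -0.0336  0.0745] [-3.5137  1.1888 11.0096] [ 0.0351  0.5247 -0.0549] 0.015926437520250677
12.3 [ 0.5442 -0.0336  0.0745] [-4.0314  1.869  10.9522] [0.0588 0.5822 0.0188] 0.016086093051129506
12.35 [ 0.5442 -0.0336  0.0745] [-4.3976  0.0063 10.3511] [-0.0023  0.5204  0.0044] 0.015965620474830317
12.4 [ 0.5442 -0.0336  0.0745] [-2.7016  1.1424 11.1314] [0.0346 0.5966 0.0048] 0.016153340439779854
12.45 [ 0.5442 -0.0336  0.0745] [-3.6816  1.7839 10.5269] [-0.0161  0.603  -0.0147] 0.01614831610666359
```

The push is steady at about 10.7 N. One last picture to confirm the seat and that the glassware hasn't moved.

Run:
```python
from h import *
a,p=snap('scene','s8'); w,_=snap('wrist','w8'); s=env.observe(); print(s['time_s'],s['position'],s['ft_force'],s['grip_width'])
L=cv2.resize(a[90:330,180:400],(412,450)); Rr=cv2.resize(w[100:310,200:380],(386,450))
cv2.imwrite('pics/v8.png',cv2.convertScaleAbs(np.hstack([L,Rr])[:,:,::-1],alpha=1.5))
b=np.load('pics/scene1.npz')['im'].astype(int)
for n,(x0,y0,x1,y1) in dict(jar=(262,243,297,290),bottle=(320,160,348,206),flask=(300,194,325,244),beaker=(278,90,300,120)).items(): print(n,abs(b-a)[y0:y1,x0:x1].mean().round(1))
```

```text
12.55 [ 0.54419363 -0.03363709  0.07452817] [-3.74048944  0.67942649 10.37652225] 0.015522253036314191
jar 5.4
bottle 4.5
flask 4.7
beaker 15.7
```

View pics/v8.png

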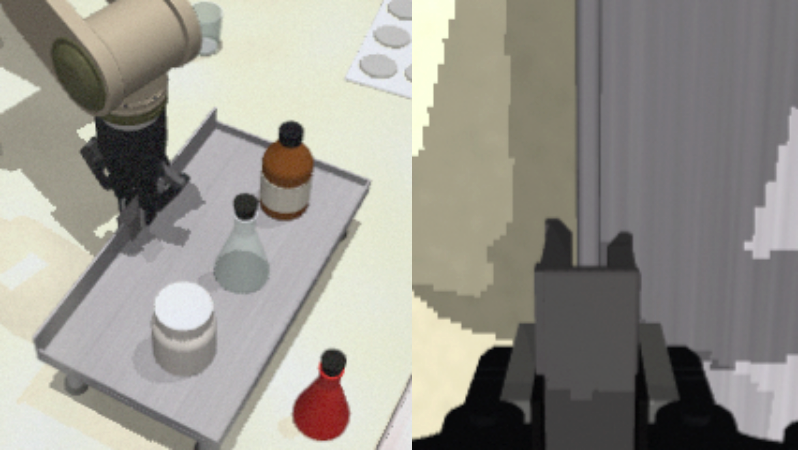

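The holder sits astride the lip in front of the flask, and the lip enters the slot right under the crown. The vessels haven't moved; the beaker's image difference is the arm partly covering it. Handing in.

```bash
python3 -c "
from rig import env
s=env.observe();print(s['time_s'],s['position'],s['ft_force'],s['grip_width']);print(env.close_job())"
```

```text
12.55 [ 0.54419363 -0.03363709  0.07452817] [-3.74048944  0.67942649 10.37652225] 0.015522253036314191
the job is handed in; nothing more can be done
None
```

The farther holder is on the shelf's front lip, directly in front of the clear flask, with its tongue behind the lip and its label side facing out. I handed the job in at 12.55 s, still gripping the holder and pressing down.

**Last checks**
- **Seat:** the crown met the lip at TCP z 0.0745 m; I had predicted 0.0747 m for fully home.
- **Push:** it held steady at 10–11 N for about half a second with the target held.
- **Place along the lip:** the holder is at y -0.034 m, level with the flask to within my measurement.
- **Vessels:** the flask, bottle and jar look unmoved in the last picture.

**What failed or disagreed**
- **First move call:** it was refused because every row needs all four fields, so I sent it again in full.
- **First grasp:** it closed on top of the crown. The camera showed the fingertips about 28 mm farther back than `env.tcp_to_tips` implies. I re-measured, went lower, and the second grasp held at about 16 mm opening (nominal 17 mm).
- **Side force:** about 3.7 N remains along -x, most likely because the slot sits a fraction of a millimetre off centre on the lip.
- **Beaker:** its picture differs more than the others, because the arm partly hides it in that view. It was never near the arm's path.

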